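# Tip-test two sealed cartridges and sort out the rattler

### The job

One of the two sealed cartridges lying in the tipping cradles has a loose core. Push down the near end of each, first the left one and then the right one (as seen from the robot), holding it down for about a second and letting go: the sound one swings back level, the one whose core slides over stays tipped. Then lay the loose one flat in the shallow tray without dropping it, and leave the sound one lying level in its cradle.

Things in the scene. Friction and masses are not known exactly. Their poses are not given: they have to be found in the camera images.
- cartridge_1: One of two identical-looking sealed cartridges, 0.21 kg: square aluminium body, 28 x 28 mm, between steel end caps 34 x 34 x 15 mm; 110 mm long. Origin: middle of its underside, its axis 17 mm above it; x along its length, pointing away from the robot at the start (within 0.4 rad), z up. Lies level in a cradle, underside 32 mm over the table; fingers can straddle the body.
- cartridge_2: Like cartridge_1, own cradle alike (base 128 x 60 mm, fixed; low lips round the caps, lifts out upward). The cradle see-saws about the cartridge's y axis, 6 mm under its origin: 1 to 2 N down on the near (-x) cap, 45 mm from the middle, tips it 0.30 rad to a firm stop (cap 14 mm lower). A loose core slides from far to near end within 1 s and keeps it tipped (grip it firmly); else it swings back.
- tray: Fixed shallow open aluminium tray, 155 (x) x 165 (y) x 18 mm outside, walls and floor 3 mm. Origin: centre of its underside on the table; z up; its x points away from the robot within 0.4 rad.
Not all that is in view belongs to the job. What is shaped like the cartridge_1 but pink is not meant.

How it is judged:
On the way, in this order (a step that is already met when the one before it is completed fails the run):
1. the left cartridge is tipped near end down to its stop (((y of cartridge_2 in the frame of cartridge_1 below -0.05 m and angle between cartridge_1's own z axis and vertical above 0.22 rad) or (y of cartridge_1 in the frame of cartridge_2 below -0.05 m and angle between cartridge_2's own z axis and vertical above 0.22 rad))), for 0.2 s.
2. the right cartridge is tipped near end down to its stop (((y of cartridge_2 in the frame of cartridge_1 below -0.05 m and angle between cartridge_2's own z axis and vertical above 0.22 rad) or (y of cartridge_1 in the frame of cartridge_2 below -0.05 m and angle between cartridge_1's own z axis and vertical above 0.22 rad))), for 0.2 s.
At the end, for the whole second after the job is handed in: The cartridge with the loose core lies at rest on the tray's floor, its axis level within 10 degrees, its middle within 60 mm (tray's x) and 70 mm (y) of the tray's centre; the sound one rests level (within 0.1 rad) in its cradle, within 12 mm of where it started (((x of cartridge_1 in the frame of tray between -0.06 and 0.06 m and y of cartridge_1 in the frame of tray between -0.07 and 0.07 m and height (world z) of cartridge_1 below 0.042 m and angle between cartridge_1's own x axis and vertical between 1.4 and 1.74 rad and linear speed of each of cartridge_1, cartridge_2 below 0.02 m/s and distance of cartridge_2 from where it was at the start of the episode below 0.012 m and angle between cartridge_2's own z axis and vertical below 0.1 rad) or (x of cartridge_2 in the frame of tray between -0.06 and 0.06 m and y of cartridge_2 in the frame of tray between -0.07 and 0.07 m and height (world z) of cartridge_2 below 0.042 m and angle between cartridge_2's own x axis and vertical between 1.4 and 1.74 rad and linear speed of each of cartridge_2, cartridge_1 below 0.02 m/s and distance of cartridge_1 from where it was at the start of the episode below 0.012 m and angle between cartridge_1's own z axis and vertical below 0.1 rad))); the robot touches nothing.
It fails at once if a cartridge is lifted out (raised more than 40 mm) while the other one stays tipped in its cradle ((height (world z) of cartridge_1 above 0.075 m and angle between cartridge_2's own z axis and vertical above 0.22 rad) or (height (world z) of cartridge_2 above 0.075 m and angle between cartridge_1's own z axis and vertical above 0.22 rad)).
It fails at once if a cartridge falls freely, out of the fingers, faster than 0.9 m/s (a drop of about 40 mm) ((linear speed of cartridge_1 above 0.9 m/s and contact force between the fingers and cartridge_1 below 0.2 N) or (linear speed of cartridge_2 above 0.9 m/s and contact force between the fingers and cartridge_2 below 0.2 N)).
It also fails if it takes over 64 s, if anything falls off the work surface, if the arm or the gripper's body presses on something with over 40 N, if the wrist force passes 120 N, or if a joint passes its speed limit or range.

### The arm

A 7-joint arm with a two-finger parallel gripper is mounted at the origin on a cart in front of the work surface, level with it; the furniture and walls round the work are solid. World frame = base frame: x ahead of the robot, y to its left, z up, the work surface at z = 0. Lengths are in m, angles in rad, forces in N, time in s.
With the tool pointing down it reaches from about 0.425 to 0.95 m from the base axis. Payload 16.7 kg.
Tool frame: the origin (TCP) lies at the very end of the fingers, on their centre line; the grasp point (between the pads) lies 19 mm behind it; z points along the fingers, y is the line along which they close (so a half turn about z gives the same grasp; the last joint's range is limited). The gripper opens to 94 mm and grips with 3 to 60 N. Pads are 16 mm wide; open, the fingers measure 119 mm over their backs; the gripper's body (75 mm by 177 mm) begins 78 mm behind the grasp point.
Start: joints at [1.121, 0.426, 0.074, 1.606, -0.034, 1.111, -0.067], TCP at [0.199, -0.645, 0.205] pointing down, gripper open.
Joint ranges: [-2.85, 2.85], [-0.5, 2.14], [-1.23, 1.37], [0.21, 2.46], [-1.02, 4.16], [0.16, 2.05], [-2.73, 2.73]. Speed limits (rad/s): [1.89, 1.89, 2.39, 2.39, 3.01, 3.01, 3.01].

### API

Orientations are given as a unit quaternion [w, x, y, z].
In Python, from rig import * gives the robot as it stands.
- The arm moves only by the tool arm_command, never from a script. Its argument "moves" is a list of rows, each an object of numbers: "tx", "ty", "tz": the shift along the world's x, y, z in cm; "wx", "wy", "wz": the turn, a rotation vector about the world's x, y, z in degrees. In form: [{"tx": .., "ty": .., "tz": .., "wx": .., "wy": .., "wz": ..}, ...]. A call has 1 to 5 rows; each row is the pose to reach, as a shift and turn from the pose commanded when the call began; what a row does not reach only later rows make up. A row lasts 1/12 s, in which the tool goes at most 41.7 mm and 7.16 degrees, less where a joint would pass 70% of its speed; a pose out of reach is approached as far as the arm can. A call with a gripper value outside its range is refused whole. "fingers" is the closure, from 0 (fully open) to 1 (shut), set as the call begins (left out, the last holds). The fingers move at their own pace and stop on an object; the grip force is fixed at half the most. Time passes only in rows, so rows that repeat a pose let the fingers close. It gives the time, the measured TCP pose, the force, the opening and the grip force at its end, in the units of the state.
- get_obs(): the state, without advancing time (a new reading comes with each control period).
- read_camera(name): name is "scene" or "top" or "wrist"; returns a dict with "img" (400x640x3 uint8, red, green, blue), "camera_matrix" (3x3 intrinsics, pixels), "R" (3x3) and "t" (3): a world point X has camera coordinates R X + t. Camera axes: x right, y down, z forward; pixel columns grow to the right and rows downward; lengths in m; the calibration is good to about 2 mm. A picture is of the moment at which its call begins. There is no depth.
- hand_in(): hands the job in; it is judged then, once.
The state is a dict: "time": time; "q": joint angles; "joint_velocities": joint speeds; "joint_efforts": joint torques, N m; "tool_pos": TCP position; "orientation": TCP orientation; "wrist_force": force on the tool from outside, world axes, zero at the start; "wrist_torque": the same for the moment, N m; "width": finger opening in m; "grasp_force": force on a finger pad.
Only numpy, scipy, OpenCV 4.12 (cv2) and the standard library are available. Lean on these libraries where they do the work, as an engineer would, in place of code of your own. Each camera call takes 0.05 s, during which the arm holds its last target. There are 200 camera calls.

## Working session

There is one attempt and no reset: what is moved stays moved. The work goes in short steps, Python scripts to look and compute and a tool call to move; the robot and the scene stay as the last step left them, time stands still between calls to the robot, and variables do not carry over. Pictures are saved under pics/ and viewed, at most 10 in all, crops included, and the job is handed in when it is done.

Besides the shell and the picture viewer there is one more tool, called after "Request:" as a command line: name --argument value ..., lists and objects as JSON in quotes. arm_command: Moves the arm, as the interface text tells. Its arguments: {"type":"object","properties":{"moves":{"type":"array"},"fingers":{"type":"number"}},"required":["moves"]}

```bash
mkdir -p pics; python3 - <<'E'
from rig import *
import cv2,numpy as np
o=get_obs();print({k:np.round(v,3) for k,v in o.items()})
for n in("top","scene"):
    d=read_camera(n);cv2.imwrite(f"pics/{n}0.png",d["img"][:,:,::-1]);print(n,d["camera_matrix"],d["R"],d["t"])
E
```

```text
{'time': np.float64(0.0), 'q': array([ 1.122,  0.427,  0.074,  1.607, -0.034,  1.111, -0.067]), 'joint_velocities': array([-0.001,  0.   , -0.001, -0.   ,  0.   ,  0.   ,  0.001]), 'joint_efforts': array([ 2.0000e-03, -9.3583e+01,  3.6680e+00, -4.5419e+01, -4.9000e-02,
        2.0000e-02,  0.0000e+00]), 'tool_pos': array([ 0.199, -0.644,  0.205]), 'orientation': array([-0.001,  0.989,  0.149, -0.   ]), 'wrist_force': array([-0.333,  0.585, -0.518]), 'wrist_torque': array([ 0.004, -0.031, -0.001]), 'grasp_force': np.float64(0.0), 'width': np.float64(0.094)}
top [[378.83373176   0.         320.66030498]
 [  0.         378.83373176 202.5251907 ]
 [  0.           0.           1.        ]] [[-0.01577052 -0.99979481 -0.01271298]
 [-0.98004145  0.01797635 -0.1979788 ]
 [ 0.19816672  0.00933702 -0.98012386]] [-0.08447184  0.46446763  0.79917021]
scene [[392.70395867   0.         315.5690522 ]
 [  0.         392.70395867 203.33740189]
 [  0.           0.           1.        ]] [[-0.88589059 -0.46386396 -0.00530059]
 [-0.19654847  0.38567063 -0.90145819]
 [ 0.42019825 -0.7975515  -0.43283373]] [0.37672093 0.18978925 0.58693914]
```

View pics/top0.png

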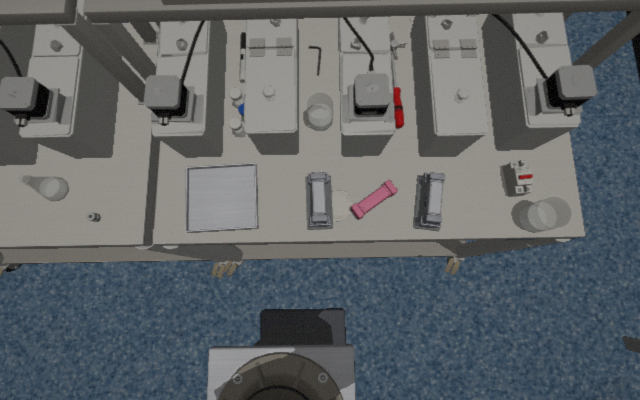

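View pics/scene0.png

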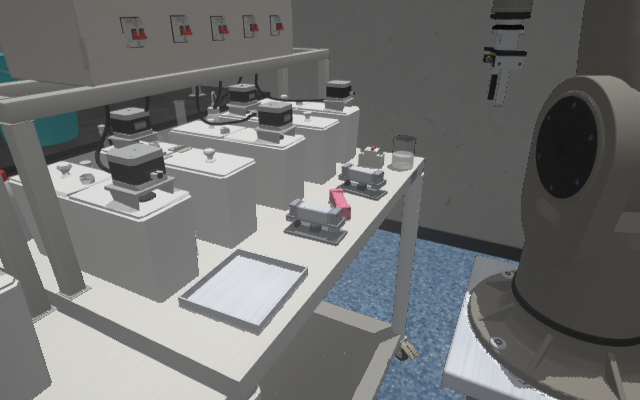

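The top view shows the tray at (222,198), a grey cartridge in a cradle at (319,200) on the left, and another at (432,200) on the right. Lookalikes are the pink piece at (374,199), which is excluded, and a red/white clamp at (522,177). I choose the two grey ones in cradles and check them in one close crop.

```bash
python3 - <<'E'
import cv2,numpy as np
a=cv2.imread("pics/top0.png")
c=[cv2.resize(a[160:240,x:x+64],None,fx=6,fy=6,interpolation=cv2.INTER_CUBIC) for x in(287,401)]
cv2.imwrite("pics/crop0.png",np.hstack(c))
E
```

```text
(no output)
```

View pics/crop0.png

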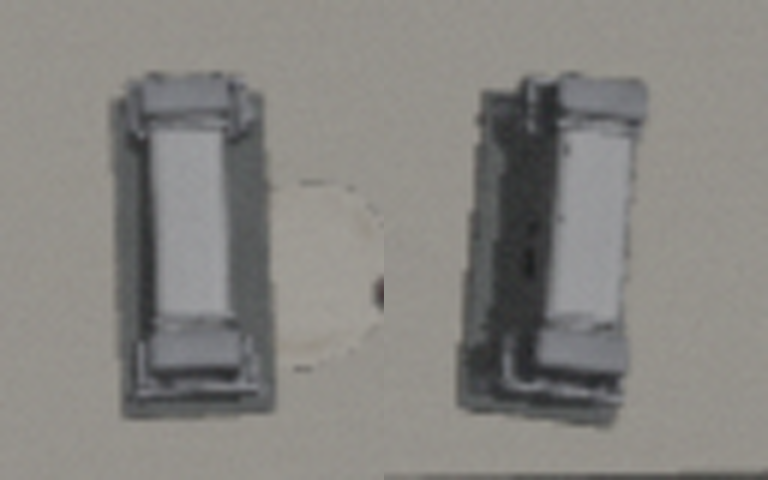

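The crop shows two grey bodies with steel caps, each held in cradle lips. The left body is centred near px (318.5,197) and the right near (435,197). I'll measure both, plus the tray.

```bash
cat > h.py <<'E'
from rig import *
import cv2,numpy as np
def ray(d,uv,z):
    uv=np.atleast_2d(uv).astype(float);K,R,t=d["camera_matrix"],d["R"],d["t"]
    c=-R.T@t; v=np.c_[uv,np.ones(len(uv))]@np.linalg.inv(K).T@R
    return (c+v*((z-c[2])/v[:,2])[:,None])[:,:2]
def proj(d,X):
    p=np.atleast_2d(X)@d["R"].T+d["t"];p=p@d["camera_matrix"].T;return p[:,:2]/p[:,2:]
E
python3 - <<'E'
from h import *
d=read_camera("top")
def cr(x0,pts):return np.array([[(x+.5)/6-.5+x0,(y+.5)/6-.5+160] for x,y in pts])
L=cr(287,[(152,128),(225,128),(231,318),(155,318)]);R=cr(401,[(176,133),(248,133),(241,318),(166,318)])
for n,q in(("L",L),("R",R)):
    w=ray(d,q,.063);f=(w[0]+w[1])/2;b=(w[2]+w[3])/2
    print(n,"far",f,"near",b,"mid",(f+b)/2,"len",np.linalg.norm(f-b),"w",np.linalg.norm(w[0]-w[1]),"yaw",np.arctan2(*(f-b)[::-1]))
# caps, z .066
for n,q in (("L",cr(287,[(145,78),(228,78),(240,370),(152,368)])),("R",cr(401,[(180,78),(262,82),(240,370),(154,366)]))):
    w=ray(d,q,.066);f=(w[0]+w[1])/2;b=(w[2]+w[3])/2
    print(n,"caps mid",(f+b)/2,"len",np.linalg.norm(f-b),"yaw",np.arctan2(*(f-b)[::-1]))
g=cv2.cvtColor(d["img"],cv2.COLOR_RGB2GRAY)[150:245,170:275]
hsv=cv2.cvtColor(d["img"],cv2.COLOR_RGB2HSV)[150:245,170:275]
m=(hsv[:,:,1]<18).astype(np.uint8)
cs,_=cv2.findContours(m,0,2);c=max(cs,key=cv2.contourArea);r=cv2.minAreaRect(c)
bp=cv2.boxPoints(r)+[170,150];print(bp)
w=ray(d,bp,.018);print("tray",w,w.mean(0),[np.linalg.norm(w[i]-w[i-1]) for i in range(4)])
E
```

```text
L far [ 0.50833049 -0.08742439] near [ 0.43728233 -0.08803268] mid [ 0.47280641 -0.08772853] len 0.07105077189581242 w 0.026896916619880754 yaw 0.00856132429180031
R far [ 0.50148102 -0.34685228] near [ 0.43277422 -0.33858154] mid [ 0.46712762 -0.34271691] len 0.06920281029432805 w 0.026301330628188496 yaw -0.11980091979034926
L caps mid [ 0.47236567 -0.08794292] len 0.10844748409093093 yaw 0.01725608795909093
R caps mid [ 0.46743751 -0.34238251] len 0.10783540193640873 yaw -0.1557789261278364
[[170. 150.]
 [274. 150.]
 [274. 244.]
 [170. 244.]]
tray [[0.60297418 0.2651593 ]
 [0.59794865 0.01674618]
 [0.37494216 0.01481738]
 [0.37893917 0.25098071]] [0.48870104 0.13692589] [np.float64(0.22448323185417113), np.float64(0.2484639551509578), np.float64(0.2230148268489735), np.float64(0.2361971509168052)]
```

Request:
arm_command --moves '[{"tx": 4,"ty": 3},{"tx": 7,"ty": 6},{"tx": 10,"ty": 9,"wz": -6},{"tx": 12,"ty": 13,"wz": -12},{"tx": 14,"ty": 17,"wz": -16.5}]' --fingers 1

```text
invalid input at $.moves[0]: expected keys tx, ty, tz, wx, wy, wz
```

```bash
python3 - <<'E'
from h import *
d=read_camera("top")
w=ray(d,[(188,167),(256,165),(258,229),(188,232)],.018);print("tray",w,w.mean(0),[np.linalg.norm(w[i]-w[i-1]) for i in range(4)])
e=w[0]+w[1]-w[2]-w[3];print(np.arctan2(e[1],e[0]))
E
```

```text
tray [[0.55991495 0.21976377]
 [0.56166709 0.05893836]
 [0.40968427 0.05162432]
 [0.40558712 0.21145929]] [0.48421336 0.13544643] [np.float64(0.15455110184400858), np.float64(0.1608349562023236), np.float64(0.15215871515913387), np.float64(0.15988747267169623)]
0.05094501788479205
```

Request:
arm_command --moves '[{"tx": 4,"ty": 3,"tz": 0,"wx": 0,"wy": 0,"wz": 0},{"tx": 7,"ty": 6,"tz": 0,"wx": 0,"wy": 0,"wz": 0},{"tx": 10,"ty": 9,"tz": 0,"wx": 0,"wy": 0,"wz": -6},{"tx": 12,"ty": 13,"tz": 0,"wx": 0,"wy": 0,"wz": -12},{"tx": 14,"ty": 17,"tz": 0,"wx": 0,"wy": 0,"wz": -16.5}]' --fingers 1

```text
time: 0.62
tool_pos: [0.3335, -0.4868, 0.2051]
orientation: [-0.0, 1.0, 0.003, 0.0]
wrist_force: [1.0, 0.7, 1.0]
width: 0.064
grasp_force: 0.0
```

Request:
arm_command --moves '[{"tx": 2,"ty": 3.5,"tz": 0,"wx": 0,"wy": 0,"wz": 0},{"tx": 4,"ty": 7,"tz": 0,"wx": 0,"wy": 0,"wz": 0},{"tx": 6,"ty": 11,"tz": 0,"wx": 0,"wy": 0,"wz": 0},{"tx": 7,"ty": 15,"tz": 0,"wx": 0,"wy": 0,"wz": 0},{"tx": 7.5,"ty": 19,"tz": 0,"wx": 0,"wy": 0,"wz": 0}]'

```text
time: 1.03
tool_pos: [0.4082, -0.2977, 0.2054]
orientation: [0.0, 1.0, 0.006, 0.0]
wrist_force: [0.9, 0.5, 0.2]
width: 0.0306
grasp_force: 0.0
```

Request:
arm_command --moves '[{"tx": 0.5,"ty": 4,"tz": 0,"wx": 0,"wy": 0,"wz": 0},{"tx": 1,"ty": 8,"tz": 0,"wx": 0,"wy": 0,"wz": 0},{"tx": 1.4,"ty": 12,"tz": 0,"wx": 0,"wy": 0,"wz": 0},{"tx": 1.4,"ty": 16,"tz": 0,"wx": 0,"wy": 0,"wz": 0},{"tx": 1.4,"ty": 19.6,"tz": 0,"wx": 0,"wy": 0,"wz": 0}]'

```text
time: 1.45
tool_pos: [0.4208, -0.1014, 0.2056]
orientation: [0.0, 1.0, 0.006, 0.0]
wrist_force: [1.4, 0.3, -0.5]
width: 0.0005
grasp_force: 0.0
```

Request:
arm_command --moves '[{"tx": 0,"ty": 0,"tz": -4,"wx": 0,"wy": 0,"wz": 0},{"tx": 0,"ty": 0,"tz": -8,"wx": 0,"wy": 0,"wz": 0},{"tx": 0,"ty": 0,"tz": -11,"wx": 0,"wy": 0,"wz": 0},{"tx": 0,"ty": 0,"tz": -11,"wx": 0,"wy": 0,"wz": 0},{"tx": 0,"ty": 0,"tz": -11,"wx": 0,"wy": 0,"wz": 0}]'

```text
time: 1.87
tool_pos: [0.4203, -0.1035, 0.0951]
orientation: [-0.0, 1.0, 0.006, -0.001]
wrist_force: [0.3, -0.0, 0.7]
width: 0.0001
grasp_force: 0.0
```

```bash
python3 - <<'E'
from h import *
print(get_obs()["tool_pos"],get_obs()["wrist_force"])
a=read_camera("top");b=read_camera("wrist")
cv2.imwrite("pics/w1.png",np.vstack([b["img"][:,:,::-1][::2,::2],cv2.resize(a["img"][150:250,240:400,::-1],(320,200))]))
E
```

```text
[ 0.42028547 -0.10353765  0.09513444] [ 0.26939427 -0.03975128  0.67172136]
```

View pics/w1.png

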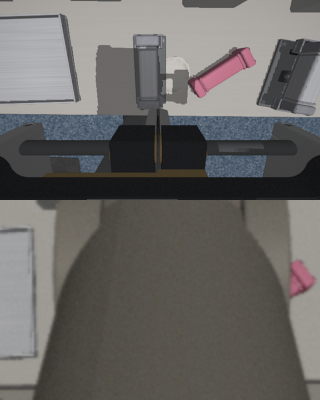

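The wrist view (half scale) shows the closed fingertips at (158,110), just right of the left cartridge's near cap at (150,103). I'll shift them over it, then press.

Request:
arm_command --moves '[{"tx": 0.8,"ty": 1.5,"tz": 0,"wx": 0,"wy": 0,"wz": 0},{"tx": 0.8,"ty": 1.5,"tz": -1.5,"wx": 0,"wy": 0,"wz": 0},{"tx": 0.8,"ty": 1.5,"tz": -2.4,"wx": 0,"wy": 0,"wz": 0},{"tx": 0.8,"ty": 1.5,"tz": -2.8,"wx": 0,"wy": 0,"wz": 0},{"tx": 0.8,"ty": 1.5,"tz": -3.2,"wx": 0,"wy": 0,"wz": 0}]'

```text
time: 2.38
tool_pos: [0.429, -0.0892, 0.0639]
orientation: [0.0, 1.0, 0.006, -0.0]
wrist_force: [-5.0, 0.1, 5.8]
width: -0.0
grasp_force: 2.7
```

Request:
arm_command --moves '[{"tx": 0,"ty": 0,"tz": -0.2,"wx": 0,"wy": 0,"wz": 0},{"tx": 0,"ty": 0,"tz": -0.4,"wx": 0,"wy": 0,"wz": 0},{"tx": 0,"ty": 0,"tz": -0.6,"wx": 0,"wy": 0,"wz": 0},{"tx": 0,"ty": 0,"tz": -0.7,"wx": 0,"wy": 0,"wz": 0},{"tx": 0,"ty": 0,"tz": -0.7,"wx": 0,"wy": 0,"wz": 0}]'

```text
time: 2.8
tool_pos: [0.4292, -0.0888, 0.0564]
orientation: [-0.0, 1.0, 0.006, 0.0]
wrist_force: [0.3, -0.1, 0.1]
width: 0.0001
grasp_force: 0.0
```

Request:
arm_command --moves '[{"tx": 0,"ty": 0,"tz": -0.1,"wx": 0,"wy": 0,"wz": 0},{"tx": 0,"ty": 0,"tz": -0.1,"wx": 0,"wy": 0,"wz": 0},{"tx": 0,"ty": 0,"tz": -0.2,"wx": 0,"wy": 0,"wz": 0},{"tx": 0,"ty": 0,"tz": -0.2,"wx": 0,"wy": 0,"wz": 0},{"tx": 0,"ty": 0,"tz": -0.2,"wx": 0,"wy": 0,"wz": 0}]'

```text
time: 3.22
tool_pos: [0.4292, -0.0887, 0.0545]
orientation: [-0.0, 1.0, 0.006, 0.0]
wrist_force: [-0.6, 0.4, -0.2]
width: 0.0004
grasp_force: 0.1
```

```bash
python3 - <<'E'
from h import *
print(get_obs()["tool_pos"],get_obs()["wrist_force"])
a=read_camera("scene");b=read_camera("wrist")
cv2.imwrite("pics/w2.png",np.vstack([b["img"][50:250,160:480,::-1],cv2.resize(a["img"][150:275,240:440,::-1],(320,200))]))
E
```

```text
[ 0.42922376 -0.08873534  0.05450344] [-0.56642321  0.37820335 -0.23057645]
```

View pics/w2.png

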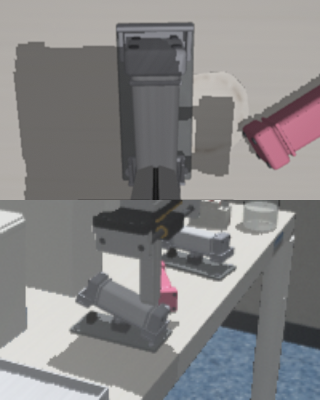

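The left one is visibly tipped near end down under the fingers (scene crop, around (120,300)). I'll hold a little longer, then lift.

Request:
arm_command --moves '[{"tx": 0,"ty": 0,"tz": -0.1,"wx": 0,"wy": 0,"wz": 0},{"tx": 0,"ty": 0,"tz": -0.2,"wx": 0,"wy": 0,"wz": 0},{"tx": 0,"ty": 0,"tz": -0.2,"wx": 0,"wy": 0,"wz": 0},{"tx": 0,"ty": 0,"tz": -0.2,"wx": 0,"wy": 0,"wz": 0},{"tx": 0,"ty": 0,"tz": -0.2,"wx": 0,"wy": 0,"wz": 0}]'

```text
time: 3.73
tool_pos: [0.4295, -0.0888, 0.0532]
orientation: [0.0, 1.0, 0.006, 0.0]
wrist_force: [-4.6, 0.5, 20.9]
width: 0.0005
grasp_force: 10.7
```

Request:
arm_command --moves '[{"tx": 0,"ty": 0,"tz": 1,"wx": 0,"wy": 0,"wz": 0},{"tx": 0,"ty": 0,"tz": 3,"wx": 0,"wy": 0,"wz": 0},{"tx": 0,"ty": 0,"tz": 7,"wx": 0,"wy": 0,"wz": 0},{"tx": 0,"ty": 0,"tz": 10,"wx": 0,"wy": 0,"wz": 0},{"tx": 0,"ty": -3,"tz": 11,"wx": 0,"wy": 0,"wz": 0}]'

```text
time: 4.15
tool_pos: [0.4313, -0.1154, 0.1669]
orientation: [-0.0, 1.0, 0.009, 0.003]
wrist_force: [2.8, 0.6, 0.9]
width: 0.0004
grasp_force: 0.0
```

Request:
arm_command --moves '[{"tx": 0,"ty": -4,"tz": 0,"wx": 0,"wy": 0,"wz": 0},{"tx": 0,"ty": -8,"tz": 0,"wx": 0,"wy": 0,"wz": 0},{"tx": 0,"ty": -12,"tz": 0,"wx": 0,"wy": 0,"wz": -2},{"tx": 0,"ty": -16,"tz": 0,"wx": 0,"wy": 0,"wz": -5},{"tx": 0,"ty": -20,"tz": 0,"wx": 0,"wy": 0,"wz": -8}]'

```text
time: 4.57
tool_pos: [0.4285, -0.3208, 0.1628]
orientation: [0.0, 0.998, -0.065, 0.0]
wrist_force: [1.6, 0.1, 0.5]
width: 0.0009
grasp_force: 0.0
```

```bash
python3 - <<'E'
from h import *
print(get_obs()["tool_pos"],get_obs()["orientation"])
a=read_camera("scene");b=read_camera("top")
cv2.imwrite("pics/w3.png",np.vstack([cv2.resize(a["img"][150:275,240:440,::-1],(480,300)),cv2.resize(b["img"][150:250,270:430,::-1],(480,300))]))
E
```

```text
[ 0.42854493 -0.32076294  0.16282359] [ 1.02076800e-04  9.97880966e-01 -6.50657026e-02  1.44738263e-04]
```

View pics/w3.png

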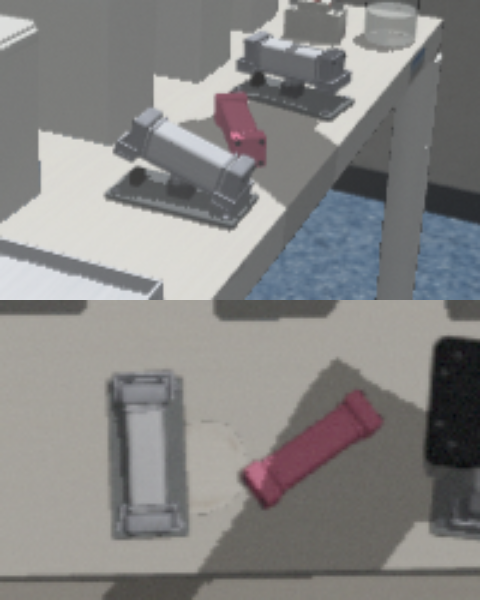

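The left one stays tipped in the scene crop (about (185,165)), and the right is still level at (290,60). So the left is probably the loose one. Next I test the right.

Request:
arm_command --moves '[{"tx": -0.5,"ty": -1.6,"tz": -3,"wx": 0,"wy": 0,"wz": 0},{"tx": -0.5,"ty": -1.6,"tz": -6,"wx": 0,"wy": 0,"wz": 0},{"tx": -0.5,"ty": -1.6,"tz": -8,"wx": 0,"wy": 0,"wz": 0},{"tx": -0.5,"ty": -1.6,"tz": -9,"wx": 0,"wy": 0,"wz": 0},{"tx": -0.5,"ty": -1.6,"tz": -9,"wx": 0,"wy": 0,"wz": 0}]'

```text
time: 5.08
tool_pos: [0.4231, -0.3338, 0.0707]
orientation: [-0.001, 0.998, -0.064, -0.001]
wrist_force: [-0.5, 0.3, -0.2]
width: 0.0005
grasp_force: 0.0
```

Request:
arm_command --moves '[{"tx": 0,"ty": 0,"tz": -0.4,"wx": 0,"wy": 0,"wz": 0},{"tx": 0,"ty": 0,"tz": -0.8,"wx": 0,"wy": 0,"wz": 0},{"tx": 0,"ty": 0,"tz": -1.1,"wx": 0,"wy": 0,"wz": 0},{"tx": 0,"ty": 0,"tz": -1.4,"wx": 0,"wy": 0,"wz": 0},{"tx": 0,"ty": 0,"tz": -1.6,"wx": 0,"wy": 0,"wz": 0}]'

```text
time: 5.5
tool_pos: [0.4243, -0.3349, 0.0567]
orientation: [0.0, 0.998, -0.064, 0.0]
wrist_force: [-1.1, -0.0, 2.4]
width: 0.0005
grasp_force: 1.1
```

Request:
arm_command --moves '[{"tx": 0,"ty": 0,"tz": -0.1,"wx": 0,"wy": 0,"wz": 0},{"tx": 0,"ty": 0,"tz": -0.2,"wx": 0,"wy": 0,"wz": 0},{"tx": 0,"ty": 0,"tz": -0.3,"wx": 0,"wy": 0,"wz": 0},{"tx": 0,"ty": 0,"tz": -0.3,"wx": 0,"wy": 0,"wz": 0},{"tx": 0,"ty": 0,"tz": -0.3,"wx": 0,"wy": 0,"wz": 0}]'

```text
time: 5.92
tool_pos: [0.4226, -0.3346, 0.0533]
orientation: [-0.0, 0.998, -0.064, -0.001]
wrist_force: [-9.9, 0.6, 9.2]
width: 0.0004
grasp_force: 5.1
```

Request:
arm_command --moves '[{"tx": 0,"ty": 0,"tz": 0,"wx": 0,"wy": 0,"wz": 0},{"tx": 0,"ty": 0,"tz": 0,"wx": 0,"wy": 0,"wz": 0},{"tx": 0,"ty": 0,"tz": 0,"wx": 0,"wy": 0,"wz": 0},{"tx": 0,"ty": 0,"tz": 0,"wx": 0,"wy": 0,"wz": 0},{"tx": 0,"ty": 0,"tz": 0,"wx": 0,"wy": 0,"wz": 0}]'

```text
time: 6.33
tool_pos: [0.4226, -0.3346, 0.0534]
orientation: [-0.0, 0.998, -0.064, -0.001]
wrist_force: [-9.6, 1.1, 7.8]
width: 0.0009
grasp_force: 5.1
```

Request:
arm_command --moves '[{"tx": 0,"ty": 0,"tz": 0,"wx": 0,"wy": 0,"wz": 0},{"tx": 0,"ty": 0,"tz": 0,"wx": 0,"wy": 0,"wz": 0},{"tx": 0,"ty": 0,"tz": 0,"wx": 0,"wy": 0,"wz": 0},{"tx": 0,"ty": 0,"tz": 0,"wx": 0,"wy": 0,"wz": 0},{"tx": 0,"ty": 0,"tz": 0,"wx": 0,"wy": 0,"wz": 0}]'

```text
time: 6.75
tool_pos: [0.4226, -0.3346, 0.0534]
orientation: [-0.0, 0.998, -0.064, -0.001]
wrist_force: [-9.8, 1.6, 7.6]
width: 0.0002
grasp_force: 5.1
```

Request:
arm_command --moves '[{"tx": 0,"ty": 0,"tz": 0.4,"wx": 0,"wy": 0,"wz": 0},{"tx": 0,"ty": 0,"tz": 0.8,"wx": 0,"wy": 0,"wz": 0},{"tx": 0,"ty": 0,"tz": 1.3,"wx": 0,"wy": 0,"wz": 0},{"tx": 0,"ty": 0,"tz": 2.5,"wx": 0,"wy": 0,"wz": 0},{"tx": 0,"ty": 0,"tz": 6,"wx": 0,"wy": 0,"wz": 0}]'

```text
time: 7.17
tool_pos: [0.4225, -0.3334, 0.1112]
orientation: [-0.001, 0.998, -0.064, -0.002]
wrist_force: [0.2, 1.0, -1.5]
width: 0.0004
grasp_force: 0.0
```

Request:
arm_command --moves '[{"tx": 0,"ty": 0,"tz": 4,"wx": 0,"wy": 0,"wz": 0},{"tx": 0,"ty": 0,"tz": 8,"wx": 0,"wy": 0,"wz": 0},{"tx": 0,"ty": 4,"tz": 9,"wx": 0,"wy": 0,"wz": 2},{"tx": 0,"ty": 8,"tz": 9,"wx": 0,"wy": 0,"wz": 5},{"tx": 0,"ty": 12,"tz": 9,"wx": 0,"wy": 0,"wz": 8}]' --fingers 0

```text
time: 7.58
tool_pos: [0.4246, -0.2137, 0.2051]
orientation: [0.001, 1.0, 0.007, 0.001]
wrist_force: [1.2, -0.2, 0.6]
width: 0.0303
grasp_force: 0.0
```

```bash
python3 - <<'E'
from h import *
print(get_obs()["tool_pos"],get_obs()["orientation"])
a=read_camera("scene");b=read_camera("top")
cv2.imwrite("pics/w4.png",np.vstack([cv2.resize(a["img"][150:275,240:440,::-1],(480,300)),cv2.resize(b["img"][150:250,290:450,::-1],(480,300))]))
E
```

```text
[ 0.42455591 -0.21374683  0.20510808] [6.64999595e-04 9.99977417e-01 6.51975591e-03 1.48894380e-03]
```

View pics/w4.png

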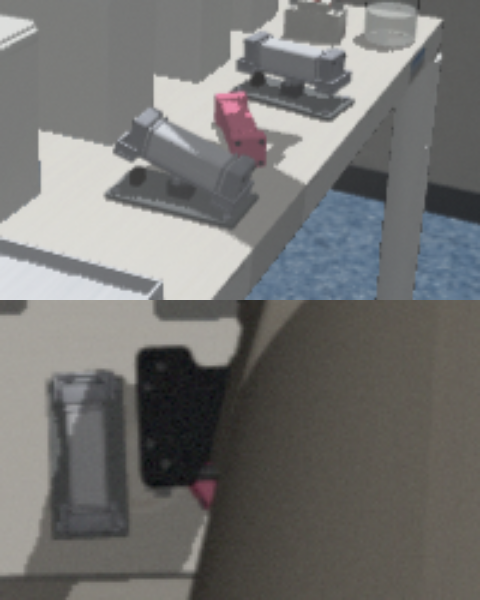

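The right one swung back level at (290,60), while the left is still tipped at (185,165). The left is the loose one. I'll approach it with the tool tilted 17° to match.

Request:
arm_command --moves '[{"tx": 0.3,"ty": 4,"tz": 0,"wx": 0,"wy": -4,"wz": 0},{"tx": 0.6,"ty": 8,"tz": -1,"wx": 0,"wy": -8,"wz": 0},{"tx": 0.9,"ty": 12,"tz": -2,"wx": 0,"wy": -12,"wz": 0},{"tx": 0.9,"ty": 12.6,"tz": -4,"wx": 0,"wy": -17,"wz": 0},{"tx": 0.9,"ty": 12.6,"tz": -6,"wx": 0,"wy": -17,"wz": 0}]' --fingers 0.2

```text
time: 8.1
tool_pos: [0.4314, -0.0869, 0.1435]
orientation: [0.001, 0.989, 0.007, 0.151]
wrist_force: [0.9, -0.7, 0.1]
width: 0.0717
grasp_force: 0.0
```

Request:
arm_command --moves '[{"tx": 0,"ty": 0,"tz": 0,"wx": 0,"wy": 0,"wz": 0},{"tx": 0,"ty": 0,"tz": 0,"wx": 0,"wy": 0,"wz": 0}]'

```text
time: 8.27
tool_pos: [0.4332, -0.0888, 0.1438]
orientation: [0.001, 0.989, 0.006, 0.147]
wrist_force: [-0.3, 0.2, -0.1]
width: 0.0751
grasp_force: 0.0
```

```bash
python3 - <<'E'
from h import *
from scipy.spatial.transform import Rotation as R
o=get_obs();q=o["orientation"];print(o["tool_pos"],R.from_quat(np.roll(q,-1)).as_matrix().round(3),o["width"],o["q"].round(2))
d=read_camera("wrist");cv2.imwrite("pics/w5.png",d["img"][:,:,::-1])
E
```

```text
[ 0.43315199 -0.08881805  0.14381104] [[ 0.957  0.011  0.291]
 [ 0.012 -1.     0.   ]
 [ 0.291  0.003 -0.957]] 0.07507526689292345 [ 0.36 -0.02 -0.28  2.37 -0.06  0.5  -1.43]
```

View pics/w5.png

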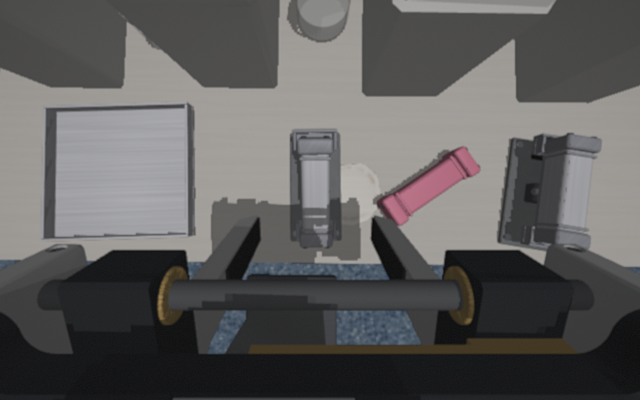

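The wrist view shows the fingertips at about (250,220) and (385,220), straddling the tipped cartridge centred at (316,190). Descending.

Request:
arm_command --moves '[{"tx": 0.6,"ty": 0.1,"tz": -3.5,"wx": 0,"wy": 0,"wz": 0},{"tx": 1.3,"ty": 0.1,"tz": -6.5,"wx": 0,"wy": 0,"wz": 0},{"tx": 1.9,"ty": 0.1,"tz": -9,"wx": 0,"wy": 0,"wz": 0},{"tx": 2.4,"ty": 0.1,"tz": -10.8,"wx": 0,"wy": 0,"wz": 0},{"tx": 2.4,"ty": 0.1,"tz": -10.8,"wx": 0,"wy": 0,"wz": 0}]'

```text
time: 8.73
tool_pos: [0.4578, -0.0881, 0.0335]
orientation: [0.001, 0.989, 0.006, 0.146]
wrist_force: [0.0, 1.0, 1.0]
width: 0.0754
grasp_force: 0.0
```

Request:
arm_command --moves '[{"tx": 0,"ty": 0,"tz": 0,"wx": 0,"wy": 0,"wz": 0},{"tx": 0,"ty": 0,"tz": 0,"wx": 0,"wy": 0,"wz": 0}]'

```text
time: 8.9
tool_pos: [0.4581, -0.0881, 0.0368]
orientation: [0.001, 0.989, 0.006, 0.148]
wrist_force: [-1.1, 0.0, 0.2]
width: 0.0753
grasp_force: 0.0
```

Request:
arm_command --moves '[{"tx": 0,"ty": 0,"tz": 0,"wx": 0,"wy": 0,"wz": 0},{"tx": 0,"ty": 0,"tz": 0,"wx": 0,"wy": 0,"wz": 0},{"tx": 0,"ty": 0,"tz": 0,"wx": 0,"wy": 0,"wz": 0},{"tx": 0,"ty": 0,"tz": 0,"wx": 0,"wy": 0,"wz": 0},{"tx": 0,"ty": 0,"tz": 0,"wx": 0,"wy": 0,"wz": 0}]' --fingers 1

```text
time: 9.32
tool_pos: [0.4572, -0.0879, 0.0359]
orientation: [0.001, 0.989, 0.006, 0.148]
wrist_force: [-0.3, 0.4, 0.2]
width: 0.0452
grasp_force: 0.0
```

Request:
arm_command --moves '[{"tx": 0,"ty": 0,"tz": 0,"wx": 0,"wy": 0,"wz": 0},{"tx": 0,"ty": 0,"tz": 0,"wx": 0,"wy": 0,"wz": 0},{"tx": 0,"ty": 0,"tz": 0,"wx": 0,"wy": 0,"wz": 0},{"tx": 0,"ty": 0,"tz": 0,"wx": 0,"wy": 0,"wz": 0}]'

```text
time: 9.65
tool_pos: [0.4571, -0.0879, 0.0355]
orientation: [0.001, 0.989, 0.006, 0.148]
wrist_force: [-1.9, -1.0, 3.3]
width: 0.028
grasp_force: 30.0
```

Request:
arm_command --moves '[{"tx": -0.2,"ty": 0,"tz": 0.6,"wx": 0,"wy": 0,"wz": 0},{"tx": -0.5,"ty": 0,"tz": 1.6,"wx": 0,"wy": 0,"wz": 0},{"tx": -0.8,"ty": 0,"tz": 2.8,"wx": 0,"wy": 0,"wz": 0},{"tx": -1.0,"ty": 0,"tz": 4.2,"wx": 0,"wy": 0,"wz": 0},{"tx": -1.0,"ty": 0,"tz": 6,"wx": 0,"wy": 0,"wz": 0}]'

```text
time: 10.07
tool_pos: [0.4457, -0.0874, 0.0953]
orientation: [0.001, 0.989, 0.006, 0.147]
wrist_force: [-0.5, -1.0, -1.9]
width: 0.0276
grasp_force: 30.0
```

Request:
arm_command --moves '[{"tx": 0.5,"ty": 0,"tz": 2,"wx": 0,"wy": 4,"wz": 0},{"tx": 1,"ty": 2,"tz": 3,"wx": 0,"wy": 8,"wz": 0},{"tx": 1.5,"ty": 5,"tz": 3,"wx": 0,"wy": 12,"wz": 0},{"tx": 2,"ty": 8,"tz": 3,"wx": 0,"wy": 17,"wz": 0},{"tx": 2.5,"ty": 11,"tz": 3,"wx": 0,"wy": 17,"wz": 0}]'

```text
time: 10.48
tool_pos: [0.474, 0.0239, 0.1262]
orientation: [-0.0, 1.0, 0.005, -0.002]
wrist_force: [0.0, -0.2, -2.3]
width: 0.0276
grasp_force: 30.0
```

```bash
python3 - <<'E'
from h import *
from scipy.spatial.transform import Rotation as R
o=get_obs();q=o["orientation"];print(o["tool_pos"],R.from_quat(np.roll(q,-1)).as_matrix().round(3),o["width"],o["grasp_force"])
a=read_camera("scene");b=read_camera("wrist")
cv2.imwrite("pics/w6.png",np.vstack([cv2.resize(a["img"][140:320,160:400,::-1],(400,300)),cv2.resize(b["img"][:,80:560,::-1],(400,300))]))
E
```

```text
[0.47398991 0.02386195 0.12616214] [[ 1.     0.011 -0.004]
 [ 0.011 -1.     0.   ]
 [-0.004 -0.    -1.   ]] 0.027620035860386413 29.99253809452057
```

View pics/w6.png

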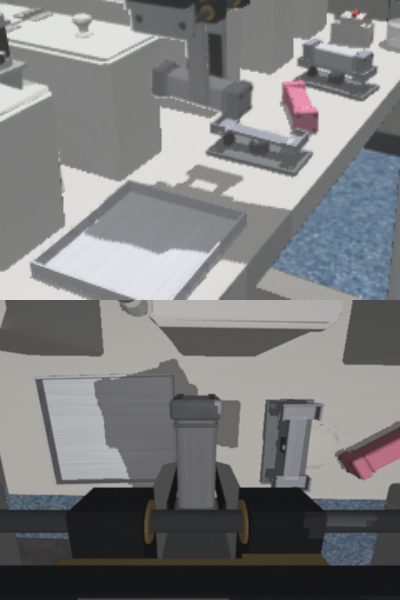

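The cartridge is held level (scene crop (200,85)), the empty cradle is at (260,140), and the tray is free. Now I carry it over and lower it.

Request:
arm_command --moves '[{"tx": 0,"ty": 4,"tz": 0,"wx": 0,"wy": 0,"wz": 0},{"tx": 0,"ty": 8,"tz": 0,"wx": 0,"wy": 0,"wz": 0},{"tx": 0,"ty": 11,"tz": -2,"wx": 0,"wy": 0,"wz": 1},{"tx": 0,"ty": 11,"tz": -5,"wx": 0,"wy": 0,"wz": 2},{"tx": 0,"ty": 11,"tz": -7.5,"wx": 0,"wy": 0,"wz": 2}]'

```text
time: 11.0
tool_pos: [0.4716, 0.134, 0.0495]
orientation: [-0.0, 1.0, 0.026, 0.0]
wrist_force: [0.6, -1.4, -3.2]
width: 0.0278
grasp_force: 30.0
```

Request:
arm_command --moves '[{"tx": 0,"ty": 0,"tz": -1,"wx": 0,"wy": 0,"wz": 0},{"tx": 0,"ty": 0,"tz": -2,"wx": 0,"wy": 0,"wz": 0},{"tx": 0,"ty": 0,"tz": -2.8,"wx": 0,"wy": 0,"wz": 0},{"tx": 0,"ty": 0,"tz": -3.4,"wx": 0,"wy": 0,"wz": 0},{"tx": 0,"ty": 0,"tz": -3.4,"wx": 0,"wy": 0,"wz": 0}]'

```text
time: 11.42
tool_pos: [0.4721, 0.1318, 0.0161]
orientation: [0.0, 1.0, 0.023, -0.0]
wrist_force: [-0.8, -0.6, -3.0]
width: 0.028
grasp_force: 30.0
```

Request:
arm_command --moves '[{"tx": 0,"ty": 0,"tz": -0.1,"wx": 0,"wy": 0,"wz": 0},{"tx": 0,"ty": 0,"tz": -0.2,"wx": 0,"wy": 0,"wz": 0},{"tx": 0,"ty": 0,"tz": -0.3,"wx": 0,"wy": 0,"wz": 0},{"tx": 0,"ty": 0,"tz": -0.4,"wx": 0,"wy": 0,"wz": 0},{"tx": 0,"ty": 0,"tz": -0.4,"wx": 0,"wy": 0,"wz": 0}]'

```text
time: 11.83
tool_pos: [0.4732, 0.1323, 0.0133]
orientation: [-0.0, 1.0, 0.023, 0.001]
wrist_force: [3.4, -1.3, 6.6]
width: 0.0277
grasp_force: 30.0
```

Request:
arm_command --moves '[{"tx": 0,"ty": 0,"tz": 0,"wx": 0,"wy": 0,"wz": 0},{"tx": 0,"ty": 0,"tz": 0,"wx": 0,"wy": 0,"wz": 0},{"tx": 0,"ty": 0,"tz": 0,"wx": 0,"wy": 0,"wz": 0},{"tx": 0,"ty": 0,"tz": 0,"wx": 0,"wy": 0,"wz": 0},{"tx": 0,"ty": 0,"tz": 0,"wx": 0,"wy": 0,"wz": 0}]' --fingers 0.3

```text
time: 12.25
tool_pos: [0.4721, 0.1323, 0.0125]
orientation: [-0.0, 1.0, 0.023, 0.0]
wrist_force: [-0.0, -0.7, 0.4]
width: 0.0576
grasp_force: 0.0
```

Request:
arm_command --moves '[{"tx": 0,"ty": 0,"tz": 2,"wx": 0,"wy": 0,"wz": 0},{"tx": 0,"ty": 0,"tz": 5,"wx": 0,"wy": 0,"wz": 0},{"tx": 0,"ty": 0,"tz": 9,"wx": 0,"wy": 0,"wz": 0},{"tx": 0,"ty": 0,"tz": 13,"wx": 0,"wy": 0,"wz": 0},{"tx": 0,"ty": 0,"tz": 15,"wx": 0,"wy": 0,"wz": 0}]'

```text
time: 12.67
tool_pos: [0.4731, 0.133, 0.1667]
orientation: [-0.001, 1.0, 0.023, 0.002]
wrist_force: [2.0, 0.2, 0.7]
width: 0.0659
grasp_force: 0.0
```

```bash
python3 - <<'E'
from h import *
a=read_camera("scene");b=read_camera("wrist")
cv2.imwrite("pics/w7.png",np.vstack([cv2.resize(a["img"][140:320,160:400,::-1],(400,300)),cv2.resize(b["img"][:,80:560,::-1],(400,300))]))
E
```

```text
(no output)
```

View pics/w7.png

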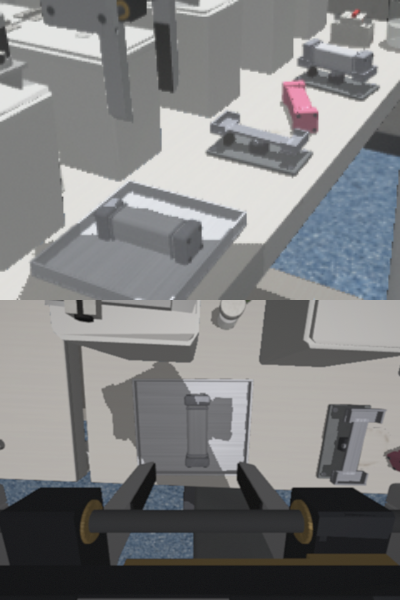

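The loose cartridge lies flat near the middle of the tray (wrist crop (198,430)). The right one is level in its cradle (scene crop (335,60)), and the gripper is clear of everything.

```bash
python3 -c "
from rig import *
print(hand_in())"
```

```text
the job is handed in; nothing more can be done
None
```

The left cartridge stayed tipped, so it is the loose one and now lies flat in the tray; the right one swung back and rests level in its cradle; handed in at about 12.8 s, no verdict returned.

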